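# Unhook the check weight past the sprung keeper

## Robot

A 6-joint arm with a two-finger parallel gripper is mounted at the origin on a cart in front of the work surface, level with it; the furniture and walls round the work are solid. World frame = base frame: x ahead of the robot, y to its left, z up, the work surface at z = 0. Lengths are in m, angles in degrees, forces in N, time in s.
With the tool pointing down it reaches from about 0.4 to 0.825 m from the base axis. Payload 7 kg.
Tool frame: the origin (TCP) lies midway between the tips of the shut fingers; the grasp point (between the pads) lies r.hold_point_z behind it (r.hold_point_z is the distance from the TCP to the grasp point, in m); z points along the fingers, x is the direction in which the jaws open and shut, and the axes are right-handed (so a half turn about z gives the same grasp; the last joint's range is limited). The gripper opens to 88 mm and grips with 3 to 60 N. Pads are 19 mm wide; open, the fingers measure 130 mm over their backs; the gripper's body (78 mm by 193 mm) begins 47 mm behind the grasp point.
Start: joints at [92.825, 20.546, 0.682, 0, -70.136, -16.507], TCP at [0.16, 0.656, 0.227] pointing down, gripper open.
Joint ranges: [-176.03, 176.03], [-82.01, 121.73], [-58.28, 71.71], [-173.87, 95.51], [-174.79, -0.11], [-173.66, 173.66]. Speed limits (degrees/s): [136.94, 136.94, 172.46, 180, 180, 180].

## Interface

Orientations are given as [roll, pitch, yaw] about the fixed x, y, z axes, in that order (R = Rz(yaw) Ry(pitch) Rx(roll)).
In Python, from plant import get_state, viewer, close_job, r gives the robot as it stands.
- The arm moves only by the tool apply_moves, never from a script. Its argument "plan" is a list of rows, each a list of 3 entries, a list of its own where there are three numbers: the closure in counts, from 0 (fully open) to 255 (shut), then the shift along the tool's x, y, z in units of 50 mm (1.0 is 50 mm), then the turn about the tool's z in units of 6 degrees (1.0 is 6 degrees). A call has 1 to 12 rows; each row shifts and turns the commanded pose from where the row before left it, along the tool's axes as they then stand; what a row does not reach is not made up. A row lasts 1/8 s, in which the tool goes at most 62.5 mm and 10.7 degrees, less where a joint would pass 70% of its speed; a pose out of reach is approached as far as the arm can. A call is refused whole if a number of a shift passes 1 or a number of a turn 1, either way. A call with a gripper value outside its range is refused whole. The fingers move at their own pace and stop on an object; "squeeze" is the grip in N (left out, the last holds). Time passes only in rows, so rows that do not move let the fingers close. It gives the time, the measured TCP pose, the force and the opening at its end, in the units of the state.
- get_state(): the state, without advancing time (a new reading comes with each control period).
- viewer.capture(name): name is "side" or "top" or "wrist"; returns a dict with "frame" (384x512x3 uint8, blue, green, red), "K" (3x3 intrinsics, pixels), "R" (3x3) and "t" (3): a world point X has camera coordinates R X + t; the wrist camera has in their place "mount" (4x4, takes a point from camera to tool coordinates, whose origin is the TCP and whose axes are the tool frame's). Camera axes: x right, y down, z forward; pixel columns grow to the right and rows downward; lengths in m; the calibration is good to about 2 mm. A picture is of the moment at which its call begins: read the wrist's pose just before it. There is no depth.
- close_job(): hands the job in, once; it reports no verdict.
The state is a dict: "time_s": time; "joints": joint angles; "qd": joint speeds; "joint_torque": joint torques, N m; "tcp_pos": TCP position; "eef_rot": TCP orientation; "contact_force": force on the tool from outside, world axes, zero at the start; "moment": the same for the moment, N m; "gripper_width": finger opening in m.
Only numpy, scipy, OpenCV 4.12 (cv2) and the standard library are available. Lean on these libraries where they do the work, as an engineer would, in place of code of your own. Each camera call takes 0.05 s, during which the arm holds its last target.

## Task

A steel check weight hangs on the hook of the bench stand, kept in by the hook's sprung keeper. Take the weight by its grip block on top, press the keeper open with the weight's own cross bar (not with the fingers), and while holding it open lift the weight off over the hook's tip without forcing anything or ramming the keeper hard against its stop. Then stand the weight gently upright in its round seat, let go, and leave the other things on the desk undisturbed.

Things in the scene. Friction and masses are not known exactly. Their poses are not given: they have to be found in the camera images.
- stand: Low fixed grey bench stand with a steel hook. Origin on the desk below the hook's pocket; z up, its x points from the hook's tip to the column (turned up to 0.35 rad from world x), y across the hook. In its frame, mm: base plate x -40 to 97, y -50 to 50, 12 high; column x 63 to 85, y -15 to 15, up to z 123; arm with its rail 20 wide, z 107 to 130, from x -32. Nothing of it is above z 165
- hook_pocket (a point): Middle of the pocket's flat floor, 130 mm above the stand's origin. In front (stand's -x) stands the prong, inner face at x -8. A clamped carriage holds the lip over the pocket and the keeper behind it; it is set anywhere from 0 to 12 mm (c below) towards +x, not measured. The lip, top 22 mm above the floor, starts at x -32+c; its rounded end is at x 3+c, 14 to 22 mm above the floor
- weight: The whole check weight, origin at the centre of its underside, z up, y along its cross bar. To unhook: the bar passes the lip only with its axis at stand x 8+c or more, where the keeper is nearly at its hard stop; the stop lets it go to about 10.5+c (c is the carriage's unmeasured setting: feel for the stop). Raise it 25 to 35 mm still pushing, then bring it 70 mm or more over the tip (stand's -x)
- weight_grip (a point): Grip point, 15 mm below the top of the upright steel block on top of the loose weight: 24 mm between its x faces (grip these, so the push goes square into the pads), 16 wide (y), 25 mm of it below this point down to a 50 mm wide crosspiece. Weight 0.35 to 0.55 kg, 180 mm high: round body (diameter 50, height 35), two legs (38 mm apart inside). Hanging, its axes are the stand's
- weight_bar (a point): Middle of the weight's round cross bar (10 mm diameter, along y, between the legs), 65 mm below the grip point and 65 mm above the body's top. It lies in the hook's pocket, the arm in the window below it. Behind it is the sprung keeper: a 12 mm wide leaf from a pin (stand x 16+c, z 115) up to the lip's end, then bent upright for 14 mm. Pressed towards +x it resists with about 2 N from the start, 3.5 N at its hard stop (a little less up at the lip), and shuts by itself
- weight_foot (a point): Centre of the weight's flat underside, 165 mm below the grip point. While it hangs there is 4 mm of room above the cross bar, under the lip: carry the weight 2 to 3 mm off the pocket's floor before pushing, else friction on the floor hides the keeper's force and stop
- seat_in (a point): Centre of the floor of the round fixed aluminium seat, 6 mm above the desk: recess 62 mm in diameter and 10 mm deep, outside 84 mm, rim 16 mm above the desk
- tape_roll: Bystander: roll of tape, 104 mm across, 24 high, lying loose; leave alone
- ring_gauge: Bystander: knurled steel ring, 54 mm across, 18 high, lying loose; leave alone

How it is judged (in metres and radians):
On the way, in this order (a step that is already met when the one before it is completed fails the run):
1. the keeper is pressed open by the weight itself (contact force between weight and keeper above 1 N and x of weight_bar in the frame of stand above 0.006 m), for 0.3 s.
2. the weight's cross bar is up past the lip and off in front of the hook's tip (z of weight_bar in the frame of stand above 0.15 m and x of weight_bar in the frame of stand below -0.04 m), for 0.1 s.
At the end, for the whole second after the job is handed in: The weight stands upright (within 0.06 rad), released and at rest, on the floor of the round seat (foot within 9 mm of the seat's centre and 3 mm of its floor) (horizontal distance between weight_foot and seat_in below 0.009 m and z of weight_foot in the frame of seat_in below 0.003 m and angle between weight_grip's own z axis and vertical below 0.06 rad and linear speed of weight below 0.01 m/s); the robot touches nothing.
It fails at once if the weight is forced against the hook, its keeper or the stand with more than 30 N (contact force between weight and stand above 30 N).
It fails at once if the weight presses on the keeper with more than 14 N (contact force between weight and keeper above 14 N).
It fails at once if the fingers touch the keeper (contact force between the fingers and keeper above 0.5 N).
It fails at once if the weight is dropped or pushed hard into the seat (more than 35 N) (contact force between weight and seat above 35 N).
It fails at once if the tape roll or the knurled ring is moved more than 2 cm (distance of any of tape_roll, ring_gauge from where it was at the start of the episode above 0.02 m).
It also fails if it takes over 64 s, if anything falls off the work surface, if the arm or the gripper's body presses on something with over 40 N, if the wrist force passes 120 N, or if a joint passes its speed limit or range.

## Working session

There is one attempt and no reset: what is moved stays moved. The work goes in short steps, Python scripts to look and compute and a tool call to move; the robot and the scene stay as the last step left them, time stands still between calls to the robot, and variables do not carry over. Pictures are saved under pics/ and viewed, and the job is handed in when it is done.

Besides the shell and the picture viewer there is one more tool, called after "Request:" as name([rows], argument=value, ...), one row to a line, values as JSON. apply_moves: Moves the arm, as the interface text tells. Its arguments: {"type":"object","properties":{"plan":{"type":"array","items":{"type":"array"}},"squeeze":{"type":"number"}},"required":["plan"]}

```bash
ls; mkdir -p pics
python3 - <<'E'
from plant import get_state, viewer, r
import cv2,numpy as np
print(get_state(), r.hold_point_z)
for n in ["side","top","wrist"]:
    d=viewer.capture(n); cv2.imwrite(f"pics/{n}0.png",d["frame"])
    print(n,{k:np.round(v,4).tolist() for k,v in d.items() if k!="frame"})
E
```

```text
pics
{'time_s': 0.0, 'joints': array([ 9.28231024e+01,  2.05926134e+01,  6.33333442e-01, -1.95893841e-02,
       -7.01354034e+01, -1.65059597e+01]), 'qd': array([ 0.05173819,  0.04678122, -0.02510376,  0.1107163 ,  0.1382982 ,
        0.03203941]), 'joint_torque': array([-4.65759440e-04, -5.82719707e+01,  2.93047982e+01,  6.99723870e+00,
        6.73446018e-03, -1.78112741e-04]), 'tcp_pos': array([0.1595941 , 0.65535809, 0.22560771]), 'eef_rot': array([-1.79990753e+02, -9.60139330e-02, -1.03689537e+02]), 'contact_force': array([-0.43099948,  0.9386419 , -0.26401247]), 'moment': array([ 0.0354876 , -0.04409482, -0.02928419]), 'gripper_width': 0.08765876455921165} 0.0188
side {'K': [[377.5921, 0.0, 258.7948], [0.0, 377.5921, 193.2223], [0.0, 0.0, 1.0]], 'R': [[-0.9982, -0.0566, 0.0173], [-0.0475, 0.5924, -0.8043], [0.0352, -0.8037, -0.594]], 't': [0.5352, 0.073, 1.0072]}
top {'K': [[473.0169, 0.0, 264.7051], [0.0, 473.0169, 193.1608], [0.0, 0.0, 1.0]], 'R': [[0.1699, -0.9855, 0.0024], [-0.9651, -0.1669, -0.202], [0.1995, 0.032, -0.9794]], 't': [0.03, 0.5785, 1.0464]}
wrist {'K': [[318.5489, 0.0, 255.6786], [0.0, 318.5489, 197.0304], [0.0, 0.0, 1.0]], 'mount': [[1.0, 0.0001, 0.0008, 0.0001], [-0.0004, 0.9547, 0.2976, -0.0806], [-0.0007, -0.2976, 0.9547, -0.158], [0.0, 0.0, 0.0, 1.0]]}
```

View pics/side0.png

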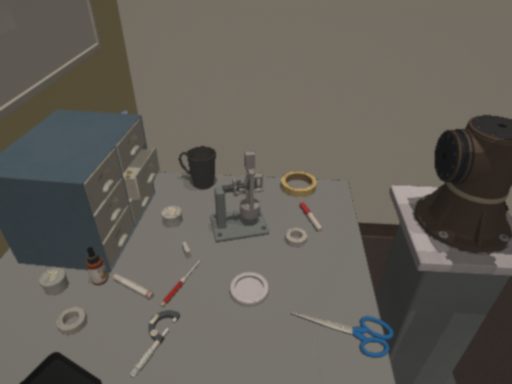

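View pics/top0.png

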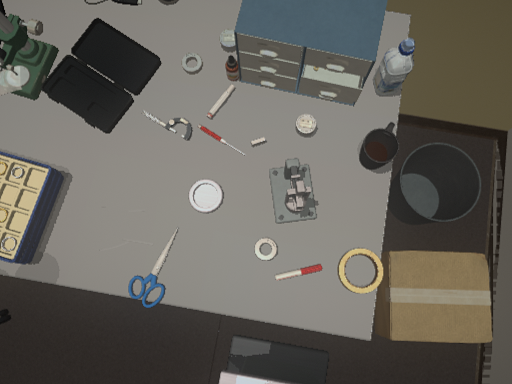

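View pics/wrist0.png

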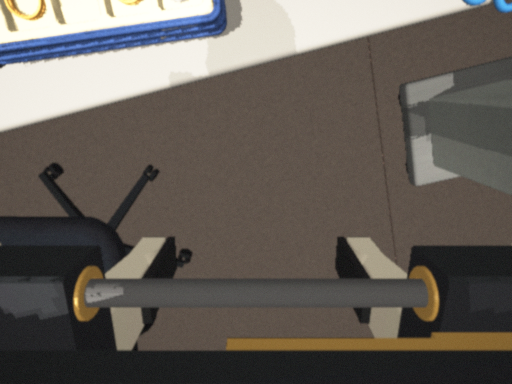

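The overview shows the stand at about (293,190) in top and (242,205) in side, and the seat at about (206,196) in top. Now I'll crop and zoom on both.

Run:
```python
import cv2
a=cv2.imread("pics/top0.png"); b=cv2.imread("pics/side0.png")
cv2.imwrite("pics/topz.png",cv2.resize(a[145:235,255:335],None,fx=6.5,fy=6.5,interpolation=cv2.INTER_CUBIC))
cv2.imwrite("pics/sidez.png",cv2.resize(b[145:245,200:280],None,fx=6,fy=6,interpolation=cv2.INTER_CUBIC))
cv2.imwrite("pics/seatz.png",cv2.resize(a[170:270,180:290],None,fx=6,fy=6,interpolation=cv2.INTER_CUBIC))
```

```text
(no output)
```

View pics/topz.png

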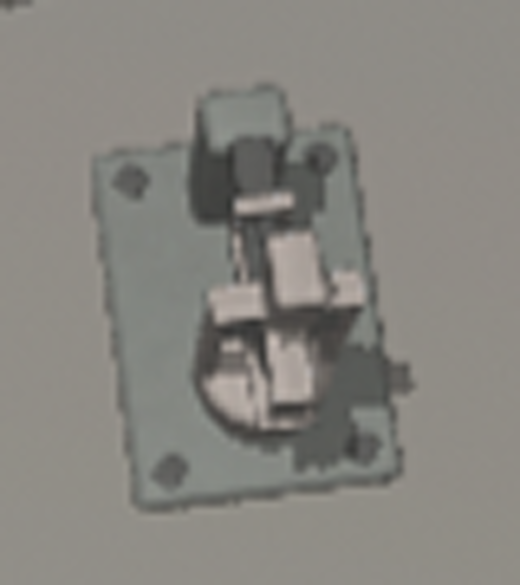

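View pics/sidez.png

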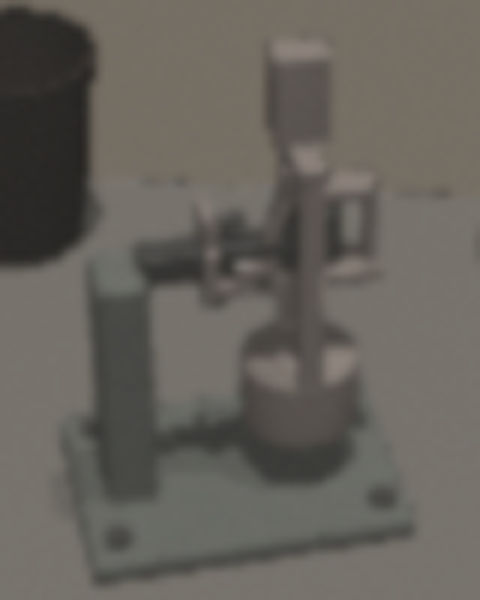

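View pics/seatz.png

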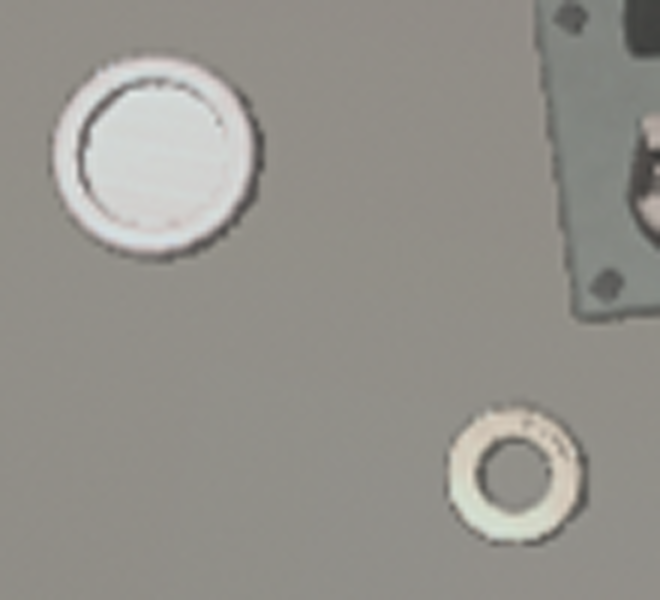

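```bash
cat > h.py <<'E'
import numpy as np
K={'side':np.array([[377.5921,0,258.7948],[0,377.5921,193.2223],[0,0,1]]),'top':np.array([[473.0169,0,264.7051],[0,473.0169,193.1608],[0,0,1]])}
import pickle,os
def cams():
    from plant import viewer
    o={}
    for n in('side','top'):
        d=viewer.capture(n); o[n]=(d['K'],d['R'],d['t'],d['frame'])
    return o
def proj(c,X):
    X=np.atleast_2d(X); p=(c[1]@X.T).T+c[2]; q=(c[0]@p.T).T; return q[:,:2]/q[:,2:]
def ray(c,uv,z):
    d=c[1].T@np.linalg.inv(c[0])@np.array([*uv,1.]); o=-c[1].T@c[2]
    return o+d*(z-o[2])/d[2]
def st(p,X):
    x,y,a=p; X=np.atleast_2d(X); c,s=np.cos(a),np.sin(a)
    return np.c_[x+c*X[:,0]-s*X[:,1],y+s*X[:,0]+c*X[:,1],X[:,2]]
E
python3 - <<'E'
from h import *; from scipy.optimize import least_squares
import cv2
C=cams()
tz=lambda x,y:((x+.5)/6.5-.5+255,(y+.5)/6.5-.5+145)
sz=lambda x,y:((x+.5)/6-.5+200,(y+.5)/6-.5+145)
M=np.array([[.097,.05,.012],[.097,-.05,.012],[-.04,-.05,.012],[-.04,.05,.012]])
T=np.array([tz(93,157),tz(350,127),tz(398,475),tz(136,500)])
S=np.array([sz(97,572),sz(412,520)])
f=lambda p:np.r_[(proj(C['top'],st(p,M))-T).ravel(),.5*(proj(C['side'],st(p,M[[0,3]]))-S).ravel()]
s=least_squares(f,[.5,0,0]); print(s.x,np.degrees(s.x[2]),s.fun.round(2)); p=s.x
# seat
g=cv2.cvtColor(C['top'][3],cv2.COLOR_BGR2GRAY)[170:225,180:232]
m=(cv2.resize(g,None,fx=4,fy=4,interpolation=cv2.INTER_CUBIC)>185).astype(np.uint8)
cs,_=cv2.findContours(m,cv2.RETR_EXTERNAL,cv2.CHAIN_APPROX_NONE); c=max(cs,key=cv2.contourArea)
e=cv2.fitEllipse(c); print(e)
u=((e[0][0]+.5)/4-.5+180,(e[0][1]+.5)/4-.5+170); print('seat',u,ray(C['top'],u,.016), 'pred side',proj(C['side'],ray(C['top'],u,.016)))
# outline diameter
pts=np.array([ray(C['top'],((q[0][0]+.5)/4-.5+180,(q[0][1]+.5)/4-.5+170),.016)[:2] for q in c]); print(np.ptp(pts,axis=0))
g=cv2.cvtColor(C['side'][3],cv2.COLOR_BGR2GRAY)[265:312,222:276]
m=(cv2.resize(g,None,fx=4,fy=4,interpolation=cv2.INTER_CUBIC)>185).astype(np.uint8)
cs,_=cv2.findContours(m,cv2.RETR_EXTERNAL,cv2.CHAIN_APPROX_NONE); c=max(cs,key=cv2.contourArea)
e=cv2.fitEllipse(c);u=((e[0][0]+.5)/4-.5+222,(e[0][1]+.5)/4-.5+265);print('seat side',u,e[1],ray(C['side'],u,.016))
# overlay
for n in C:
    im=C[n][3].copy(); k=6; (x0,y0,w,h)=(255,145,80,90) if n=='top' else (200,145,80,100)
    im=cv2.resize(im[y0:y0+h,x0:x0+w],None,fx=k,fy=k,interpolation=cv2.INTER_CUBIC)
    L=lambda X:[tuple(int(v) for v in ((q-[x0,y0]+.5)*k-.5)) for q in proj(C[n],st(p,X))]
    cv2.polylines(im,[np.array(L(M))],True,(0,0,255),1)
    for dx,col in((-.003,(0,255,0)),):
        B=np.array([[dx+a*.012,b*.008,.13+.005+.065+.015] for a,b in((1,1),(1,-1),(-1,-1),(-1,1))])
        cv2.polylines(im,[np.array(L(B))],True,col,1); B[:,2]-=.04; cv2.polylines(im,[np.array(L(B))],True,(255,0,0),1)
        B=np.array([[.085,.015,.123],[.085,-.015,.123],[.063,-.015,.123],[.063,.015,.123]]);cv2.polylines(im,[np.array(L(B))],True,(0,255,255),1)
    cv2.imwrite(f"pics/ov_{n}.png",im)
E
```

```text
[0.55955517 0.05588203 0.28727108] 16.459420456916153 [-0.48 -0.69  0.17 -0.61  0.44  0.37 -0.39  1.29 -0.98 -0.54  0.08 -0.2 ]
((101.21651458740234, 102.16152954101562), (124.91227722167969, 128.89500427246094), 67.80809020996094)
seat (204.9291286468506, 195.1653823852539) [0.54409901 0.27153478 0.016     ] pred side [[247.90349834 285.46847338]]
[0.07807873 0.07869568]Traceback (most recent call last):
  File "<stdin>", line 21, in <module>
ValueError: max() iterable argument is empty
```

Run:
```python
from h import *; from scipy.optimize import least_squares
import cv2
C=cams()
p=[0.55955517,0.05588203,0.28727108]
M=np.array([[.097,.05,.012],[.097,-.05,.012],[-.04,-.05,.012],[-.04,.05,.012]])
def seat(n,x0,y0,x1,y1,th):
    g=cv2.cvtColor(C[n][3],cv2.COLOR_BGR2GRAY)[y0:y1,x0:x1]
    m=(cv2.resize(g,None,fx=4,fy=4,interpolation=cv2.INTER_CUBIC)>th).astype(np.uint8)
    cs,_=cv2.findContours(m,cv2.RETR_EXTERNAL,cv2.CHAIN_APPROX_NONE); c=max(cs,key=cv2.contourArea)
    P=np.array([ray(C[n],((q[0][0]+.5)/4-.5+x0,(q[0][1]+.5)/4-.5+y0),.016)[:2] for q in c])
    h=cv2.convexHull((P*1e4).astype(np.float32)); 
    s=least_squares(lambda v:np.hypot(*(P-v[:2]).T)-v[2],[*P.mean(0),.042],loss='soft_l1',f_scale=.001)
    print(n,th,s.x.round(4),P.min(0).round(4),P.max(0).round(4),np.percentile(g,[5,50,95]))
for th in(160,170,185):seat('top',180,170,232,225,th)
for th in(120,130,140,150):seat('side',222,265,276,312,th)
for n in C:
    im=C[n][3].copy(); k=6; (x0,y0,w,h)=(255,145,80,90) if n=='top' else (200,145,80,100)
    im=cv2.resize(im[y0:y0+h,x0:x0+w],None,fx=k,fy=k,interpolation=cv2.INTER_CUBIC)
    L=lambda X:[tuple(int(v) for v in ((q-[x0,y0]+.5)*k-.5)) for q in proj(C[n],st(p,X))]
    cv2.polylines(im,[np.array(L(M))],True,(0,0,255),1)
    B=np.array([[0+a*.012,b*.008,.215] for a,b in((1,1),(1,-1),(-1,-1),(-1,1))])
    cv2.polylines(im,[np.array(L(B))],True,(0,255,0),1); B[:,2]-=.04; cv2.polylines(im,[np.array(L(B))],True,(255,0,0),1)
    B=np.array([[.085,.015,.123],[.085,-.015,.123],[.063,-.015,.123],[.063,.015,.123]]);cv2.polylines(im,[np.array(L(B))],True,(0,255,255),1)
    cv2.imwrite(f"pics/ov_{n}.png",im)
```

```text
top 160 [0.5445 0.2717 0.0399] [0.5042 0.2316] [0.5846 0.3122] [136. 143. 213.]
top 170 [0.5444 0.2716 0.0395] [0.5047 0.2319] [0.5841 0.3117] [136. 143. 213.]
top 185 [0.5444 0.2716 0.0389] [0.5053 0.2323] [0.5833 0.311 ] [136. 143. 213.]
side 120 [0.5417 0.2732 0.0424] [0.5001 0.2298] [0.5836 0.3172] [109. 116. 163.]
side 130 [0.5417 0.2737 0.041 ] [0.5016 0.232 ] [0.5824 0.3161] [109. 116. 163.]
side 140 [0.5417 0.274  0.0399] [0.5022 0.2336] [0.5814 0.3153] [109. 116. 163.]
side 150 [0.5416 0.2742 0.0386] [0.5032 0.235 ] [0.5801 0.3141] [109. 116. 163.]
```

View pics/ov_top.png

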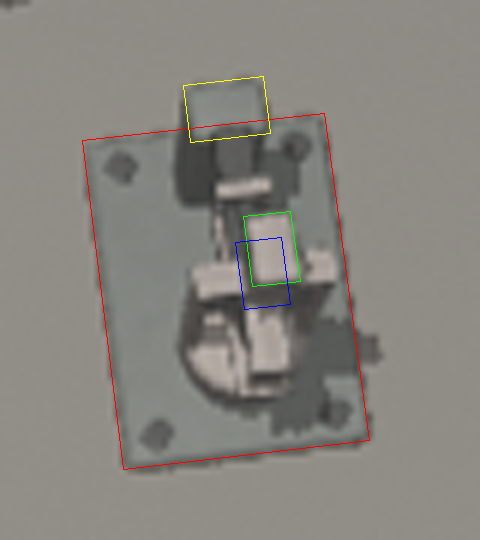

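View pics/ov_side.png

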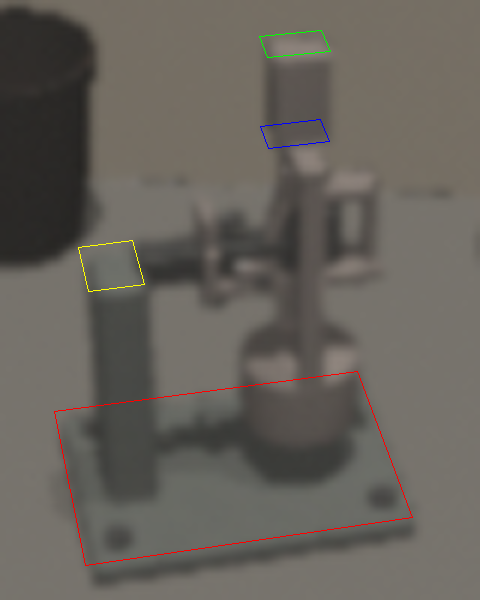

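Both cameras agree to about 2-3 mm. The stand is at about (0.559, 0.057) with yaw 16.5°, and the seat at about (0.543, 0.2725). I'll move over there high, then turn.

Request:
apply_moves([
  [0,[0.8,-0.88,-0.14],0],
  [0,[0.8,-0.88,-0.14],0],
  [0,[0.8,-0.88,-0.14],0],
  [0,[0.8,-0.88,-0.14],0],
  [0,[0.8,-0.88,-0.14],0],
  [0,[0.8,-0.88,-0.14],0],
  [0,[0.8,-0.88,-0.14],0],
  [0,[0.8,-0.88,-0.14],0],
  [0,[0.8,-0.88,-0.14],0],
  [0,[0.8,-0.88,-0.14],0],
  [0,[0.8,-0.88,-0.14],0],
  [0,[0,0,0],0],
])

```text
time_s: 1.85
tcp_pos: [0.5275, 0.1106, 0.3038]
eef_rot: [-180.0, -0.0, -104.0]
contact_force: [-0.8, 0.0, -1.3]
gripper_width: 0.0878
```

Request:
apply_moves([
  [0,[0,0,0],1],
  [0,[0,0,0],1],
  [0,[0,0,0],1],
  [0,[0,0,0],1],
  [0,[0,0,0],1],
  [0,[0,0,0],1],
  [0,[0,0,0],1],
  [0,[0,0,0],1],
  [0,[0,0,0],1],
  [0,[0,0,0],0.97],
  [0,[0,0,0],0],
  [0,[0,0,0],0],
])

```text
time_s: 3.35
tcp_pos: [0.5256, 0.1142, 0.3036]
eef_rot: [180.0, 0.0, -163.3]
contact_force: [0.7, 0.1, 0.2]
gripper_width: 0.0875
```

```bash
cat >> h.py <<'E'
def wrist(name):
    from plant import viewer,get_state
    import cv2
    from scipy.spatial.transform import Rotation as Ro
    s=get_state(); d=viewer.capture('wrist'); cv2.imwrite(f'pics/{name}.png',d['frame'])
    T=np.eye(4); T[:3,:3]=Ro.from_euler('xyz',s['eef_rot'],degrees=True).as_matrix(); T[:3,3]=s['tcp_pos']
    W=np.linalg.inv(T@d['mount']); return (d['K'],W[:3,:3],W[:3,3],d['frame'])
def conv(dw,yaw):
    a=np.radians(yaw); return np.array([np.cos(a)*dw[0]+np.sin(a)*dw[1],np.sin(a)*dw[0]-np.cos(a)*dw[1],-dw[2]])/.05
E
python3 - <<'E'
from h import *;import cv2
c=wrist('w1'); p=[0.559,0.0565,0.2873]
im=cv2.resize(c[3],None,fx=1.5,fy=1.5)
for q in ([[.097,.05,.012],[.097,-.05,.012],[-.04,-.05,.012],[-.04,.05,.012]],[[a*.012,b*.008,.215] for a,b in((1,1),(1,-1),(-1,-1),(-1,1))]):
    cv2.polylines(im,[(proj(c,st(p,q))*1.5).astype(int)],True,(0,0,255),1)
th=np.linspace(0,6.28,60)
for R,z in((.042,.016),(.031,.016)): cv2.polylines(im,[(proj(c,np.c_[.543+R*np.cos(th),.2728+R*np.sin(th),0*th+z])*1.5).astype(int)],True,(0,255,0),1)
cv2.imwrite('pics/w1o.png',im)
from plant import get_state; s=get_state(); print(s['tcp_pos'],s['eef_rot'],conv(np.array([.559,.0565,.29])-s['tcp_pos'],s['eef_rot'][2]))
E
```

```text
[0.52570209 0.11410796 0.30357643] [ 1.79995934e+02  3.05073828e-03 -1.63375260e+02] [-0.3084854  -1.29453004  0.27152852]
```

View pics/w1o.png

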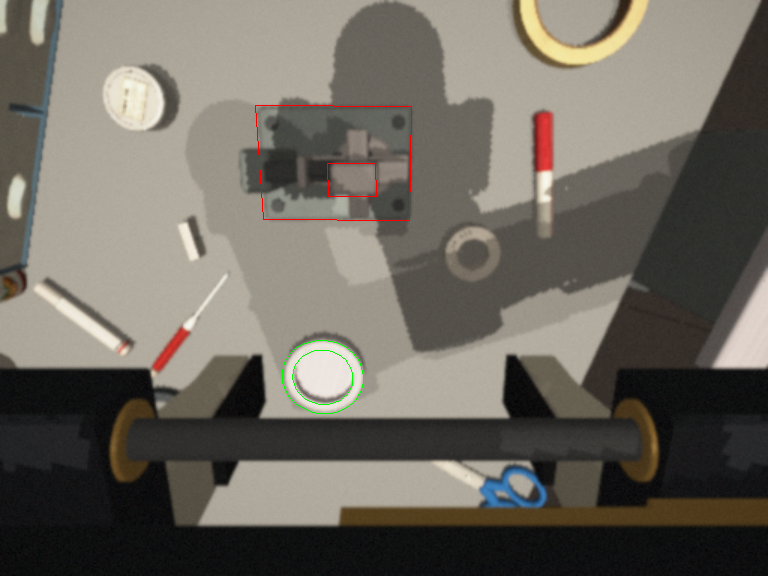

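The overlay matches in all three cameras: base plate at (255-411, 106-220), seat ring at (323,375). Moving above the block, then down.

Request:
apply_moves([
  [0,[-0.15,-0.65,0],0],
  [0,[-0.16,-0.64,0],0],
  [0,[0,0,0],0],
  [0,[0,0,0.7],0],
  [0,[0,0,0.5],0],
  [0,[0,0,0],0],
])

```text
time_s: 4.15
tcp_pos: [0.5577, 0.0564, 0.2419]
eef_rot: [-180.0, -0.2, -163.5]
contact_force: [0.3, -0.1, 1.7]
gripper_width: 0.0876
```

Run:
```python
from h import *;import cv2
from plant import get_state
s=get_state(); print(s['tcp_pos'],s['eef_rot'],conv(np.array([.559,.0565,.183])-s['tcp_pos'],s['eef_rot'][2]))
c=wrist('w2'); C=cams(); cv2.imwrite('pics/s2.png',cv2.resize(C['side'][3][120:250,180:310],None,fx=4.5,fy=4.5))
```

```text
[0.55774285 0.05641213 0.24188519] [-179.99399757   -0.21309526 -163.45484285] [-0.02460242 -0.00547545  1.17770379]
```

View pics/w2.png

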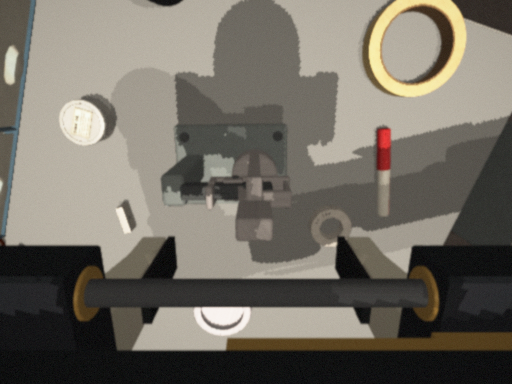

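View pics/s2.png

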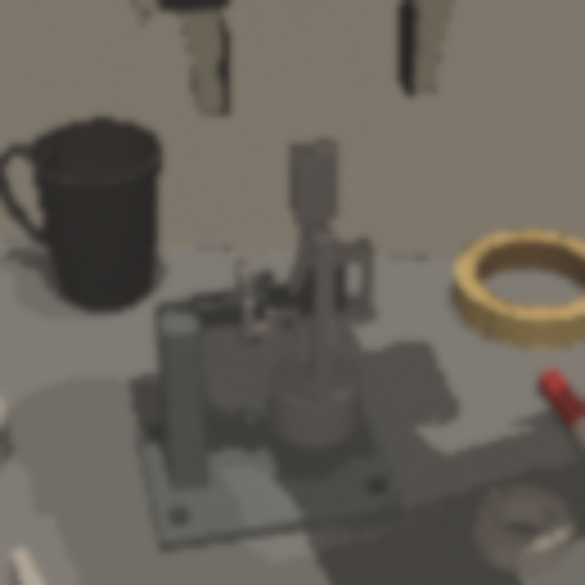

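The block (236-272, 205-240) sits centred between the fingers in wrist view. The side view shows the fingers straddling it. Going down.

Request:
apply_moves([
  [0,[0,0,0.4],0],
  [0,[0,0,0.4],0],
  [0,[0,0,0.37],0],
  [0,[0,0,0],0],
  [0,[0,0,0],0],
], squeeze=5)

```text
time_s: 4.92
tcp_pos: [0.5599, 0.0566, 0.1866]
eef_rot: [-180.0, 0.1, -163.5]
contact_force: [1.0, -0.4, 0.6]
gripper_width: 0.0876
```

Run:
```python
from h import *;import cv2
from plant import get_state
s=get_state(); print(s['tcp_pos'],s['eef_rot'],s['contact_force'])
c=wrist('w3'); C=cams(); cv2.imwrite('pics/s3.png',cv2.resize(C['side'][3][120:250,180:310],None,fx=4.5,fy=4.5))
```

```text
[0.55987635 0.05664907 0.18656931] [-1.79990339e+02  1.15175346e-01 -1.63477827e+02] [ 0.95694947 -0.35123015  0.59423437]
```

View pics/w3.png

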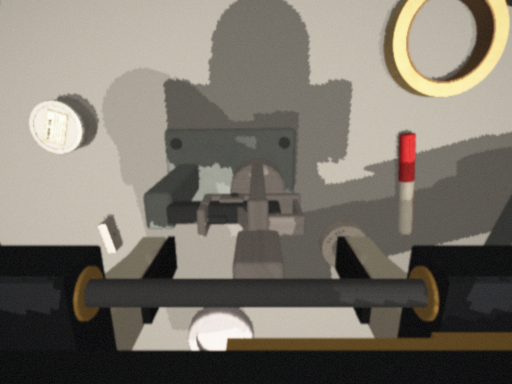

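View pics/s3.png

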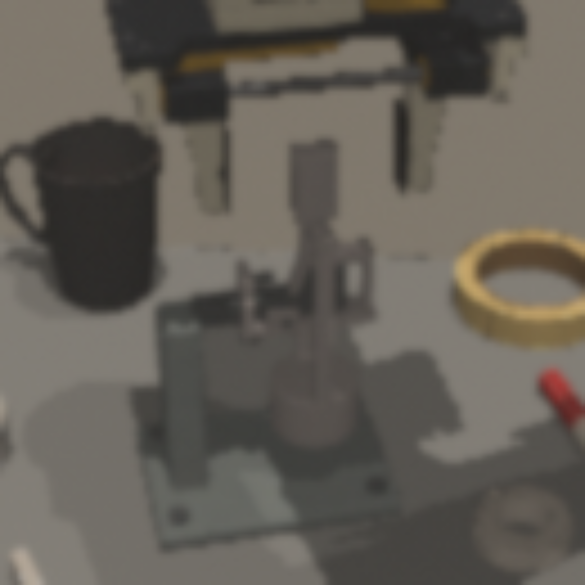

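Request:
apply_moves([
  [0,[0,0,0.06],0],
  [100,[0,0,0],0],
  [140,[0,0,0],0],
  [160,[0,0,0],0],
  [170,[0,0,0],0],
  [180,[0,0,0],0],
  [190,[0,0,0],0],
  [200,[0,0,0],0],
  [210,[0,0,0],0],
  [255,[0,0,0],0],
  [255,[0,0,0],0],
  [255,[0,0,0],0],
], squeeze=5)

```text
time_s: 6.58
tcp_pos: [0.559, 0.0564, 0.1821]
eef_rot: [-180.0, -0.0, -163.5]
contact_force: [-0.9, 0.2, 0.8]
gripper_width: 0.0244
```

Request:
apply_moves([
  [255,[0,0,0],0],
  [255,[0,0,0],0],
  [255,[0,0,0],0],
  [255,[0,0,0],0],
], squeeze=30)

```text
time_s: 7.08
tcp_pos: [0.559, 0.0564, 0.1821]
eef_rot: [180.0, -0.0, -163.5]
contact_force: [0.4, -0.3, 0.8]
gripper_width: 0.0238
```

Run:
```python
from h import *;import cv2
from plant import get_state
for i in range(4):
    c=wrist('w4');s=get_state(); print(s['tcp_pos'],s['eef_rot'],s['contact_force'],s['moment'],s['gripper_width'])
C=cams(); cv2.imwrite('pics/s4.png',cv2.resize(C['side'][3][120:250,180:310],None,fx=4.5,fy=4.5))
```

```text
[0.55899403 0.05636074 0.18207417] [ 1.79999609e+02 -5.19328623e-03 -1.63504167e+02] [-1.69755947 -0.43487622  0.61705466] [-0.00169769  0.30097172  0.00789186] 0.023816502375753456
[0.55900957 0.05636922 0.18205351] [ 1.79999889e+02 -4.11719020e-03 -1.63503528e+02] [-0.76695274  0.70459118 -0.2333119 ] [-0.03135192  0.33872824  0.01108996] 0.024010002767429123
[0.55900388 0.05638089 0.18205171] [ 1.79999271e+02 -4.58955202e-03 -1.63501450e+02] [-0.4114205  -0.02844037  1.37309403] [ 0.0113497   0.39675818 -0.02054629] 0.02327768154918424
[0.55899601 0.05637382 0.1820614 ] [ 1.79999785e+02 -4.01652706e-03 -1.63502672e+02] [-0.82611669 -0.51944922  0.33330618] [ 0.00348582  0.3761511  -0.00951703] 0.023718948669292927
```

View pics/s4.png

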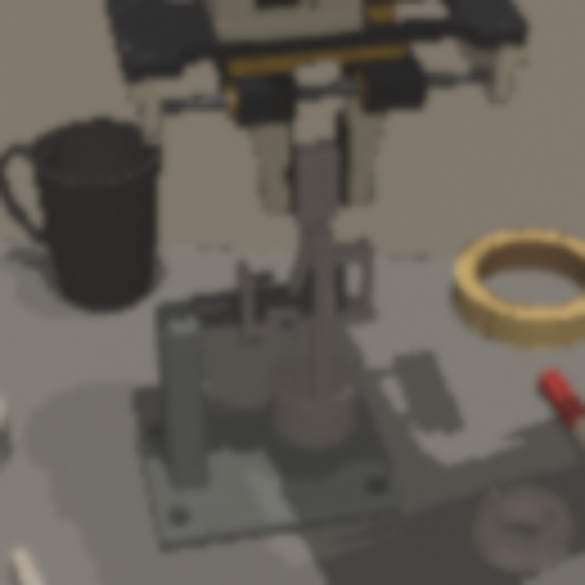

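Request:
apply_moves([
  [255,[0,0,-0.025],0],
  [255,[0,0,-0.025],0],
  [255,[0,0,0],0],
  [255,[0,0,0],0],
])

```text
time_s: 7.88
tcp_pos: [0.5589, 0.0564, 0.1844]
eef_rot: [180.0, -0.0, -163.5]
contact_force: [0.6, -0.3, -5.1]
gripper_width: 0.0242
```

```bash
cat > f.py <<'E'
from h import *
from plant import get_state,viewer
def rd(n=6):
    P=[];F=[];M=[]
    for i in range(n):
        s=get_state();P.append(s['tcp_pos']);F.append(s['contact_force']);M.append(s['moment']);viewer.capture('wrist')
    p,f,m=[np.mean(v,0) for v in(P,F,M)]
    a=.2873; ex=np.array([np.cos(a),np.sin(a),0]);ey=np.array([-np.sin(a),np.cos(a),0])
    o=np.array([.559,.0565,0])
    print('t %.2f'%s['time_s'],'stand x,y mm',round((p-o)@ex*1e3,2),round((p-o)@ey*1e3,2),'z',round(p[2]*1e3,2),'F stand',(f@ex).round(2),(f@ey).round(2),f[2].round(2),'M x,y',(m@ex).round(3),(m@ey).round(3),'rot',s['eef_rot'].round(2))
if __name__=='__main__': rd()
E
python3 f.py
```

```text
t 8.12 stand x,y mm -0.06 -0.11 z 184.44 F stand -0.24 -0.08 -4.69 M x,y 0.078 -0.033 rot [ 180.    -0.  -163.5]
```

Request:
apply_moves([
  [255,[-0.03,0,0],0],
  [255,[-0.03,0,0],0],
  [255,[0,0,0],0],
])

```text
time_s: 8.55
tcp_pos: [0.5618, 0.0572, 0.1844]
eef_rot: [-180.0, -0.0, -163.5]
contact_force: [0.1, 0.1, -5.0]
gripper_width: 0.0238
```

```bash
python3 f.py
```

```text
t 8.80 stand x,y mm 2.88 -0.14 z 184.42 F stand -0.61 -0.29 -5.42 M x,y 0.029 0.212 rot [ 1.8000e+02 -2.0000e-02 -1.6351e+02]
```

Request:
apply_moves([
  [255,[-0.03,0,0],0],
  [255,[-0.03,0,0],0],
  [255,[0,0,0],0],
])

```text
time_s: 9.22
tcp_pos: [0.5647, 0.058, 0.1845]
eef_rot: [-180.0, -0.0, -163.5]
contact_force: [-2.5, -1.3, -4.6]
gripper_width: 0.024
```

```bash
python3 f.py
```

```text
t 9.47 stand x,y mm 5.91 -0.16 z 184.49 F stand -2.58 -0.46 -5.04 M x,y -0.017 1.007 rot [-1.800e+02 -1.000e-02 -1.635e+02]
```

Request:
apply_moves([
  [255,[-0.02,0,0],0],
  [255,[-0.02,0,0],0],
  [255,[0,0,0],0],
])

```text
time_s: 9.9
tcp_pos: [0.5668, 0.0587, 0.1846]
eef_rot: [-180.0, 0.0, -163.5]
contact_force: [-2.2, 0.3, -3.9]
gripper_width: 0.0239
```

```bash
python3 f.py
```

```text
t 10.15 stand x,y mm 8.09 -0.13 z 184.63 F stand -2.88 0.15 -3.93 M x,y -0.022 1.177 rot [-1.800e+02  1.000e-02 -1.635e+02]
```

Request:
apply_moves([
  [255,[-0.02,0,0],0],
  [255,[0,0,0],0],
])

```text
time_s: 10.45
tcp_pos: [0.5677, 0.059, 0.1845]
eef_rot: [-180.0, -0.0, -163.5]
contact_force: [-2.8, -1.0, -3.7]
gripper_width: 0.0241
```

```bash
python3 f.py
```

```text
t 10.70 stand x,y mm 9.04 -0.12 z 184.56 F stand -2.79 -0.07 -3.93 M x,y 0.012 1.252 rot [-180.     0.  -163.5]
```

Request:
apply_moves([
  [255,[-0.02,0,0],0],
  [255,[0,0,0],0],
])

```text
time_s: 11.0
tcp_pos: [0.5687, 0.0592, 0.1845]
eef_rot: [180.0, -0.0, -163.5]
contact_force: [-3.2, -1.2, -3.7]
gripper_width: 0.0237
```

```bash
python3 f.py
```

```text
t 11.25 stand x,y mm 10.04 -0.11 z 184.55 F stand -3.02 0.07 -4.04 M x,y 0.042 1.311 rot [-180.    -0.  -163.5]
```

Request:
apply_moves([
  [255,[-0.02,0,0],0],
  [255,[0,0,0],0],
])

```text
time_s: 11.55
tcp_pos: [0.5697, 0.0596, 0.1846]
eef_rot: [180.0, 0.0, -163.5]
contact_force: [-2.7, -1.3, -4.2]
gripper_width: 0.0239
```

```bash
python3 f.py
```

```text
t 11.80 stand x,y mm 11.07 -0.1 z 184.58 F stand -3.06 -0.28 -3.4 M x,y 0.079 1.353 rot [-1.800e+02  1.000e-02 -1.635e+02]
```

Request:
apply_moves([
  [255,[-0.02,0,0],0],
  [255,[0,0,0],0],
])

```text
time_s: 12.1
tcp_pos: [0.5705, 0.0598, 0.1845]
eef_rot: [-180.0, -0.0, -163.5]
contact_force: [-5.2, -1.1, -3.0]
gripper_width: 0.024
```

```bash
python3 f.py
```

```text
t 12.35 stand x,y mm 11.93 -0.13 z 184.53 F stand -4.01 0.39 -2.79 M x,y 0.127 1.637 rot [-1.800e+02 -1.000e-02 -1.635e+02]
```

Request:
apply_moves([
  [255,[-0.02,0,0],0],
  [255,[0,0,0],0],
])

```text
time_s: 12.65
tcp_pos: [0.5707, 0.0598, 0.1844]
eef_rot: [-180.0, -0.1, -163.5]
contact_force: [-6.3, -0.7, -1.9]
gripper_width: 0.0239
```

```bash
python3 f.py
```

```text
t 12.90 stand x,y mm 12.17 -0.18 z 184.36 F stand -6.08 0.56 -1.77 M x,y 0.297 2.605 rot [-1.8000e+02 -1.0000e-01 -1.6351e+02]
```

Keeper force climbed gently to about 3.1 N, then jumped between 11.1 and 12.2 mm, so the stop is at tool x of about 11.9 (c ≈ 1.4). Backing off about 1 mm from the stop, then raising.

Request:
apply_moves([
  [255,[0.036,0,0],0],
  [255,[0,0,0],0],
  [255,[0,0,0],0],
])

```text
time_s: 13.32
tcp_pos: [0.5697, 0.0595, 0.1844]
eef_rot: [180.0, -0.0, -163.5]
contact_force: [-3.7, -0.8, -5.3]
gripper_width: 0.0238
```

```bash
python3 f.py
```

```text
t 13.57 stand x,y mm 11.17 -0.13 z 184.4 F stand -3.56 -0.12 -5.46 M x,y -0.104 1.347 rot [-1.8000e+02 -1.0000e-02 -1.6351e+02]
```

Request:
apply_moves([
  [255,[0,0,-0.03],0],
  [255,[0,0,-0.03],0],
  [255,[0,0,0],0],
])

```text
time_s: 14.0
tcp_pos: [0.57, 0.0597, 0.1878]
eef_rot: [180.0, 0.0, -163.5]
contact_force: [-3.1, -0.5, -6.5]
gripper_width: 0.0236
```

```bash
python3 f.py
```

```text
t 14.25 stand x,y mm 11.41 -0.08 z 187.78 F stand -3.04 0.18 -5.29 M x,y 0.173 1.187 rot [ 1.800e+02  3.000e-02 -1.635e+02]
```

Request:
apply_moves([
  [255,[0,0,-0.04],0],
  [255,[0,0,-0.04],0],
  [255,[0,0,-0.04],0],
  [255,[0,0,0],0],
])

```text
time_s: 14.8
tcp_pos: [0.5701, 0.0596, 0.194]
eef_rot: [-180.0, 0.0, -163.5]
contact_force: [-1.9, -0.4, -4.2]
gripper_width: 0.0238
```

```bash
python3 f.py
```

```text
t 15.05 stand x,y mm 11.53 -0.15 z 193.95 F stand -2.05 0.1 -3.69 M x,y 0.116 0.971 rot [-1.7999e+02  4.0000e-02 -1.6349e+02]
```

Request:
apply_moves([
  [255,[0,0,-0.04],0],
  [255,[0,0,-0.04],0],
  [255,[0,0,-0.04],0],
  [255,[0,0,0],0],
])

```text
time_s: 15.6
tcp_pos: [0.5701, 0.0596, 0.2]
eef_rot: [-180.0, 0.1, -163.5]
contact_force: [-1.4, -1.3, -3.1]
gripper_width: 0.0237
```

```bash
python3 f.py
```

```text
t 15.85 stand x,y mm 11.53 -0.16 z 199.98 F stand -1.66 -0.04 -2.98 M x,y 0.11 0.84 rot [-1.7999e+02  4.0000e-02 -1.6349e+02]
```

Request:
apply_moves([
  [255,[0,0,-0.04],0],
  [255,[0,0,-0.04],0],
  [255,[0,0,-0.04],0],
  [255,[0,0,0],0],
])

```text
time_s: 16.4
tcp_pos: [0.57, 0.0596, 0.2058]
eef_rot: [-180.0, 0.0, -163.5]
contact_force: [-1.7, -0.2, -4.3]
gripper_width: 0.0235
```

```bash
python3 f.py
```

```text
t 16.65 stand x,y mm 11.41 -0.13 z 205.81 F stand -1.89 0.06 -3.09 M x,y 0.125 0.674 rot [-1.800e+02  3.000e-02 -1.635e+02]
```

Request:
apply_moves([
  [255,[0,0,-0.05],0],
  [255,[0,0,-0.05],0],
  [255,[0,0,-0.04],0],
  [255,[0,0,0],0],
])

```text
time_s: 17.2
tcp_pos: [0.57, 0.0596, 0.2129]
eef_rot: [-180.0, 0.0, -163.5]
contact_force: [-0.6, -0.8, -3.7]
gripper_width: 0.0241
```

Run:
```python
from f import *; import cv2
rd(); C=cams(); cv2.imwrite('pics/s5.png',cv2.resize(C['side'][3][120:250,180:310],None,fx=4.5,fy=4.5,interpolation=cv2.INTER_CUBIC))
```

```text
t 17.45 stand x,y mm 11.41 -0.13 z 212.84 F stand -1.44 -0.26 -3.45 M x,y 0.095 0.56 rot [-1.800e+02  2.000e-02 -1.635e+02]
```

View pics/s5.png

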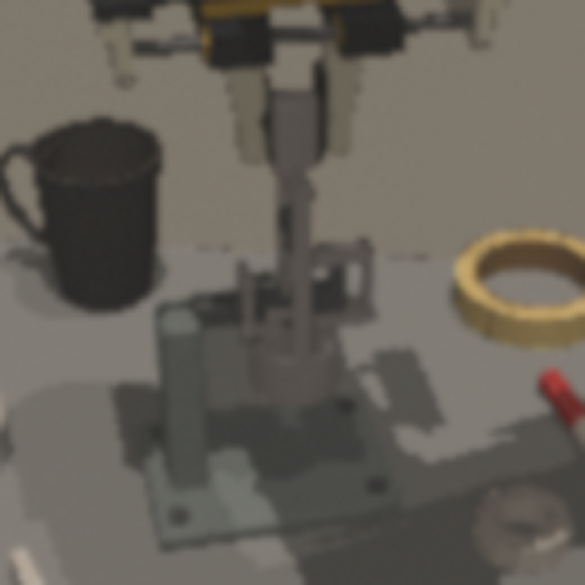

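The weight is 31 mm up with the bar clear of the lip, 9 mm over it, and the body is still below the arm. Now over the tip.

Request:
apply_moves([
  [255,[0.06,0,0],0],
  [255,[0.1,0,0],0],
  [255,[0.1,0,0],0],
  [255,[0.1,0,0],0],
  [255,[0,0,0],0],
])

```text
time_s: 18.23
tcp_pos: [0.5523, 0.0544, 0.2128]
eef_rot: [180.0, 0.0, -163.5]
contact_force: [0.1, 0.8, -4.7]
gripper_width: 0.0237
```

```bash
python3 f.py
```

```text
t 18.48 stand x,y mm -6.69 -0.1 z 212.71 F stand 0.3 0.52 -5.17 M x,y 0.079 -0.085 rot [-1.800e+02  1.000e-02 -1.635e+02]
```

Request:
apply_moves([
  [255,[0.15,0,0],0],
  [255,[0.15,0,0],0],
  [255,[0.15,0,0],0],
  [255,[0.15,0,0],0],
  [255,[0,0,0],0],
])

```text
time_s: 19.15
tcp_pos: [0.5232, 0.0457, 0.2128]
eef_rot: [180.0, 0.0, -163.5]
contact_force: [1.5, 0.4, -5.3]
gripper_width: 0.0238
```

```bash
python3 f.py
```

```text
t 19.40 stand x,y mm -36.74 -0.14 z 212.73 F stand 0.31 0.07 -4.96 M x,y 0.072 -0.077 rot [-180.     0.  -163.5]
```

Request:
apply_moves([
  [255,[0.3,0,0],0],
  [255,[0.3,0,0],0],
  [255,[0.3,0,0],0],
  [255,[0.1,0,0],0],
  [255,[0,0,0],0],
  [255,[0,0,0],0],
])

```text
time_s: 20.2
tcp_pos: [0.4763, 0.0319, 0.2127]
eef_rot: [-180.0, 0.0, -163.5]
contact_force: [1.4, 0.8, -4.7]
gripper_width: 0.0238
```

Run:
```python
from f import *; import cv2
rd(); C=cams(); cv2.imwrite('pics/s6.png',cv2.resize(C['side'][3][100:300,180:340],None,fx=3,fy=3,interpolation=cv2.INTER_CUBIC))
c=wrist('w6')
s=get_state(); print(s['tcp_pos'],conv(np.array([.543,.2726,.26])-s['tcp_pos'],s['eef_rot'][2]))
```

```text
t 20.45 stand x,y mm -86.45 -0.16 z 212.51 F stand 0.49 -0.13 -4.84 M x,y 0.067 -0.054 rot [-1.7999e+02 -2.0000e-02 -1.6351e+02]
[0.47586636 0.03175288 0.21248193] [-2.65519695  4.23740878 -0.9503613 ]
```

View pics/s6.png

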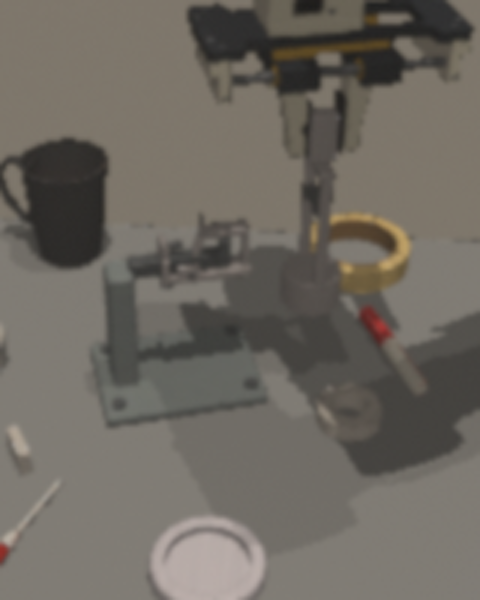

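View pics/w6.png

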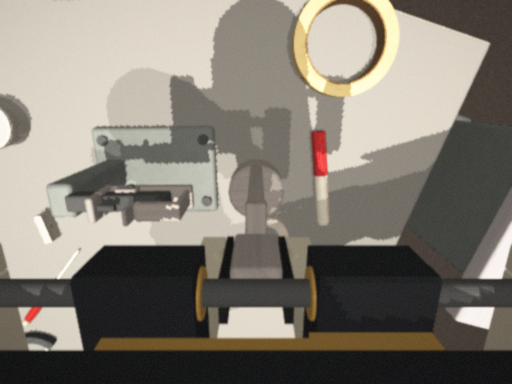

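The weight is free of the hook at stand x -86. Carrying it to the seat, y first.

Request:
apply_moves([
  [255,[0,0.2,0],0],
  [255,[0,0.4,0],0],
  [255,[0,0.5,0],0],
  [255,[-0.2,0.5,0],0],
  [255,[-0.4,0.5,0],0],
  [255,[-0.5,0.5,0],0],
  [255,[-0.5,0.5,0],0],
  [255,[-0.5,0.5,0],0],
  [255,[-0.4,0.4,0],0],
  [255,[-0.15,0.24,0],0],
  [255,[0,0,0],0],
  [255,[0,0,0],0],
])

```text
time_s: 22.15
tcp_pos: [0.5423, 0.2724, 0.2123]
eef_rot: [-180.0, -0.0, -163.5]
contact_force: [-0.6, -0.3, -4.8]
gripper_width: 0.0238
```

Run:
```python
from f import *; import cv2
rd(); C=cams()
s=get_state(); print(s['tcp_pos'],conv(np.array([.543,.2726,.212])-s['tcp_pos'],s['eef_rot'][2]))
th=np.linspace(0,6.28,80)
for n,(x0,y0) in {'side':(190,180),'top':(150,130)}.items():
    k=5; im=cv2.resize(C[n][3][y0:y0+120,x0:x0+120],None,fx=k,fy=k,interpolation=cv2.INTER_CUBIC)
    p=s['tcp_pos']; foot=p[2]-.1462-.0  # grip z -0.165+.0188
    foot=p[2]-.182+.035
    for R,z,c,col in((.042,.016,(.543,.2726),(0,255,0)),(.031,.016,(.543,.2726),(0,255,0)),(.025,foot,p[:2],(0,0,255)),(.025,foot+.035,p[:2],(0,0,255))):
        q=proj(C[n],np.c_[c[0]+R*np.cos(th),c[1]+R*np.sin(th),0*th+z]); cv2.polylines(im,[((q-[x0,y0]+.5)*k).astype(int)],True,col,1)
    cv2.imwrite(f'pics/{n}7.png',im)
```

```text
t 22.40 stand x,y mm 45.24 211.53 z 212.72 F stand -0.02 0.12 -4.7 M x,y 0.04 -0.024 rot [ 1.7999e+02  3.0000e-02 -1.6353e+02]
[0.54267728 0.27237966 0.21282338] [-0.00743941  0.0023948   0.0164676 ]
```

View pics/side7.png

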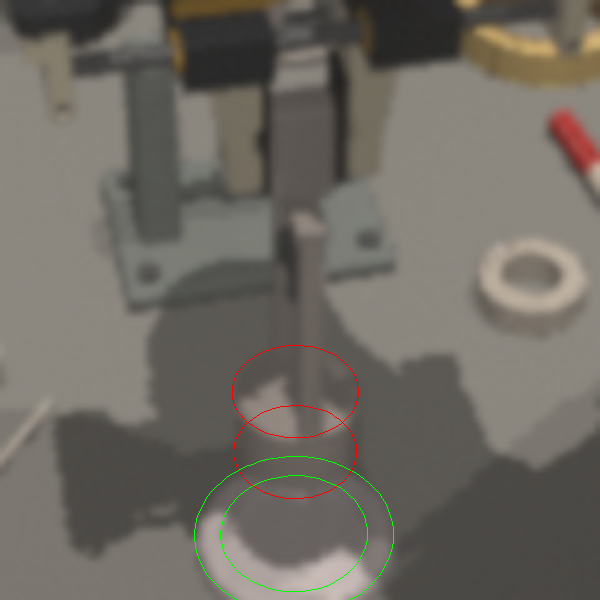

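View pics/top7.png

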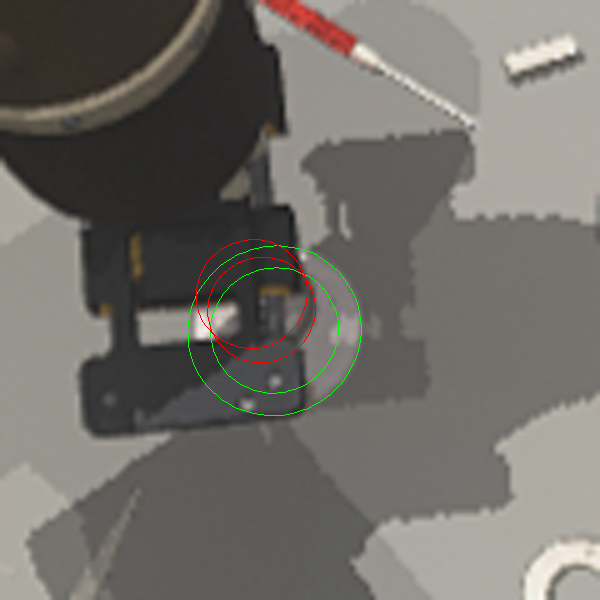

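Request:
apply_moves([
  [255,[0,0,0.2],0],
  [255,[0,0,0.3],0],
  [255,[0,0,0.25],0],
  [255,[0,0,0.1],0],
  [255,[0,0,0],0],
  [255,[0,0,0],0],
])

```text
time_s: 23.3
tcp_pos: [0.543, 0.2729, 0.1705]
eef_rot: [180.0, 0.0, -163.5]
contact_force: [0.1, 0.3, -4.2]
gripper_width: 0.0239
```

Run:
```python
from f import *; import cv2
rd(); C=cams(); c=wrist('w8')
s=get_state(); print(s['tcp_pos'])
th=np.linspace(0,6.28,80)
n='side';x0,y0=190,200;k=5; im=cv2.resize(C[n][3][y0:y0+120,x0:x0+120],None,fx=k,fy=k,interpolation=cv2.INTER_CUBIC)
p=s['tcp_pos']; foot=p[2]-.182+.035
for R,z,cc,col in((.042,.016,(.5417,.2734),(0,255,0)),(.031,.016,(.5417,.2734),(0,255,0)),(.025,foot,p[:2],(0,0,255)),(.025,foot+.035,p[:2],(0,0,255))):
        q=proj(C[n],np.c_[cc[0]+R*np.cos(th),cc[1]+R*np.sin(th),0*th+z]); cv2.polylines(im,[((q-[x0,y0]+.5)*k).astype(int)],True,col,1)
cv2.imwrite(f'pics/side8.png',im)
```

```text
t 23.55 stand x,y mm 45.85 212.01 z 170.55 F stand -0.04 0.5 -4.82 M x,y 0.074 -0.058 rot [ 1.7998e+02  3.0000e-02 -1.6350e+02]
[0.54267747 0.27263606 0.17016162]
```

View pics/side8.png

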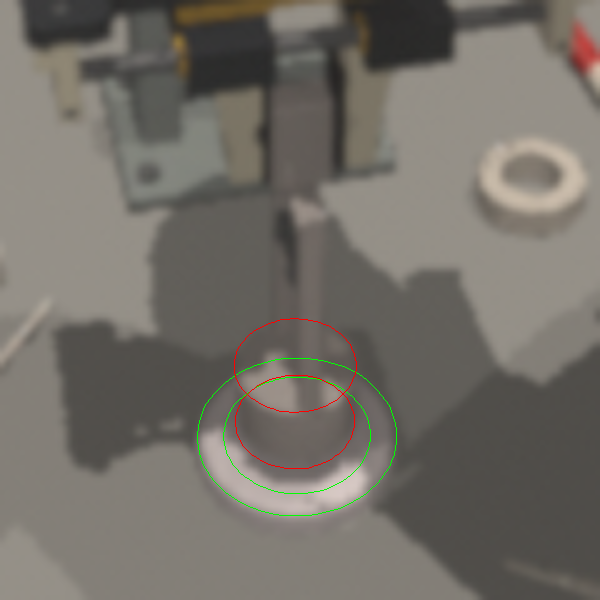

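View pics/w8.png

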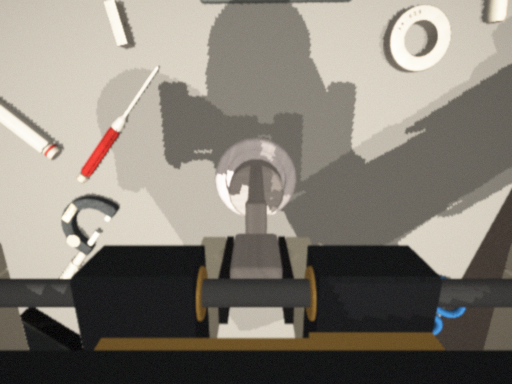

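Foot and seat line up to about 1-2 mm (play is 6 mm). Lowering, slowly at the end.

Request:
apply_moves([
  [255,[0,0,0.05],0],
  [255,[0,0,0.05],0],
  [255,[0,0,0.05],0],
  [255,[0,0,0.05],0],
  [255,[0,0,0.05],0],
  [255,[0,0,0],0],
])

```text
time_s: 24.5
tcp_pos: [0.5425, 0.2725, 0.1573]
eef_rot: [-180.0, -0.0, -163.5]
contact_force: [-0.4, 0.0, -4.4]
gripper_width: 0.0239
```

```bash
python3 f.py
```

```text
t 24.75 stand x,y mm 45.58 211.9 z 157.56 F stand -0.09 0.05 -4.76 M x,y 0.071 -0.059 rot [ 1.800e+02  1.000e-02 -1.635e+02]
```

Request:
apply_moves([
  [255,[0,0,0.02],0],
  [255,[0,0,0.02],0],
  [255,[0,0,0.02],0],
  [255,[0,0,0],0],
])

```text
time_s: 25.3
tcp_pos: [0.5426, 0.2726, 0.1544]
eef_rot: [-180.0, -0.0, -163.5]
contact_force: [0.4, -0.3, -5.0]
gripper_width: 0.0237
```

```bash
python3 f.py
```

```text
t 25.55 stand x,y mm 45.57 211.91 z 154.54 F stand -0.19 -0.26 -5.07 M x,y 0.071 -0.05 rot [ 1.800e+02  1.000e-02 -1.635e+02]
```

Request:
apply_moves([
  [255,[0,0,0.015],0],
  [255,[0,0,0.015],0],
  [255,[0,0,0],0],
  [255,[0,0,0],0],
])

```text
time_s: 26.1
tcp_pos: [0.5427, 0.2727, 0.1533]
eef_rot: [180.0, 0.0, -163.5]
contact_force: [-0.6, -0.1, -2.3]
gripper_width: 0.0233
```

```bash
python3 f.py
```

```text
t 26.35 stand x,y mm 45.68 211.91 z 153.26 F stand -0.34 -0.05 -2.06 M x,y 0.063 0.227 rot [ 1.800e+02  2.000e-02 -1.635e+02]
```

Request:
apply_moves([
  [255,[0,0,0.015],0],
  [255,[0,0,0],0],
  [255,[0,0,0],0],
])

```text
time_s: 26.78
tcp_pos: [0.5429, 0.2727, 0.1532]
eef_rot: [180.0, 0.1, -163.5]
contact_force: [-3.1, -0.1, 5.9]
gripper_width: 0.0239
```

```bash
python3 f.py
```

```text
t 27.02 stand x,y mm 45.79 211.93 z 153.23 F stand -3.05 0.18 6.06 M x,y 0.051 1.341 rot [ 1.7999e+02  5.0000e-02 -1.6349e+02]
```

Request:
apply_moves([
  [255,[0,0,-0.014],0],
  [255,[0,0,0],0],
  [255,[0,0,0],0],
], squeeze=5)

```text
time_s: 27.45
tcp_pos: [0.5429, 0.2728, 0.1532]
eef_rot: [180.0, 0.0, -163.5]
contact_force: [-0.6, -0.4, 2.2]
gripper_width: 0.0244
```

```bash
python3 f.py
```

```text
t 27.70 stand x,y mm 45.83 211.96 z 153.22 F stand -0.79 -0.37 2.81 M x,y -0.015 0.203 rot [ 1.7999e+02  3.0000e-02 -1.6350e+02]
```

Seated, with light residual force. Opening gradually.

Request:
apply_moves([
  [205,[0,0,0],0],
  [190,[0,0,0],0],
  [180,[0,0,0],0],
  [165,[0,0,0],0],
  [150,[0,0,0],0],
  [100,[0,0,0],0],
  [0,[0,0,0],0],
  [0,[0,0,0],0],
  [0,[0,0,0],0],
  [0,[0,0,0],0],
])

```text
time_s: 29.0
tcp_pos: [0.5426, 0.2726, 0.153]
eef_rot: [-180.0, -0.0, -163.5]
contact_force: [-0.4, 0.8, 0.3]
gripper_width: 0.0806
```

Run:
```python
from f import *; import cv2
rd(); C=cams(); c=wrist('w9'); cv2.imwrite('pics/s9.png',cv2.resize(C['side'][3][180:320,190:310],None,fx=4,fy=4,interpolation=cv2.INTER_CUBIC))
```

```text
t 29.25 stand x,y mm 45.57 211.9 z 153.03 F stand 0.24 -0.04 -0.06 M x,y 0.081 -0.074 rot [-180.    -0.  -163.5]
```

View pics/s9.png

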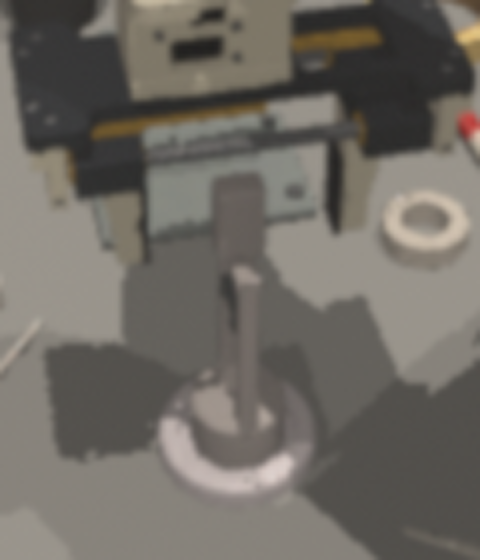

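View pics/w9.png

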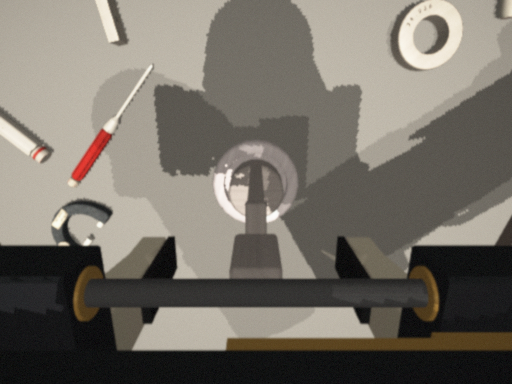

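Released, standing upright in the seat with the fingers clear on both sides. Retracting upward for a final check.

Request:
apply_moves([
  [0,[0,0,-0.3],0],
  [0,[0,0,-0.5],0],
  [0,[0,0,-0.8],0],
  [0,[0,0,-0.9],0],
  [0,[0.5,0.7,-0.3],0],
  [0,[0.5,0.7,0],0],
  [0,[0.5,0.7,0],0],
  [0,[0,0,0],0],
  [0,[0,0,0],0],
])

```text
time_s: 30.58
tcp_pos: [0.441, 0.3522, 0.294]
eef_rot: [180.0, 0.1, -163.5]
contact_force: [-0.4, -0.0, 0.5]
gripper_width: 0.0878
```

Run:
```python
from f import *; import cv2
rd(2); C=cams(); p=(.5427,.2727); th=np.linspace(0,6.28,80)
for n,(x0,y0) in {'side':(190,190),'top':(150,130)}.items():
    k=5; im=cv2.resize(C[n][3][y0:y0+120,x0:x0+120],None,fx=k,fy=k,interpolation=cv2.INTER_CUBIC)
    for R,z,col in((.025,.041,(0,0,255)),(.031,.016,(0,255,0)),(.042,.016,(0,255,0))):
        q=proj(C[n],np.c_[p[0]+R*np.cos(th),p[1]+R*np.sin(th),0*th+z]); cv2.polylines(im,[((q-[x0,y0]+.5)*k).astype(int)],True,col,1)
    a=.2873; B=[(u*.012,v*.008) for u,v in((1,1),(1,-1),(-1,-1),(-1,1))]
    q=proj(C[n],[[p[0]+np.cos(a)*u-np.sin(a)*v,p[1]+np.sin(a)*u+np.cos(a)*v,.186] for u,v in B]); cv2.polylines(im,[((q-[x0,y0]+.5)*k).astype(int)],True,(255,0,0),1)
    cv2.imwrite(f'pics/{n}10.png',im); cv2.imwrite(f'pics/{n}10f.png',C[n][3])
```

```text
t 30.62 stand x,y mm -29.28 316.78 z 293.85 F stand -0.13 0.05 -0.05 M x,y 0.066 -0.084 rot [ 1.7999e+02  4.0000e-02 -1.6350e+02]
```

View pics/side10.png

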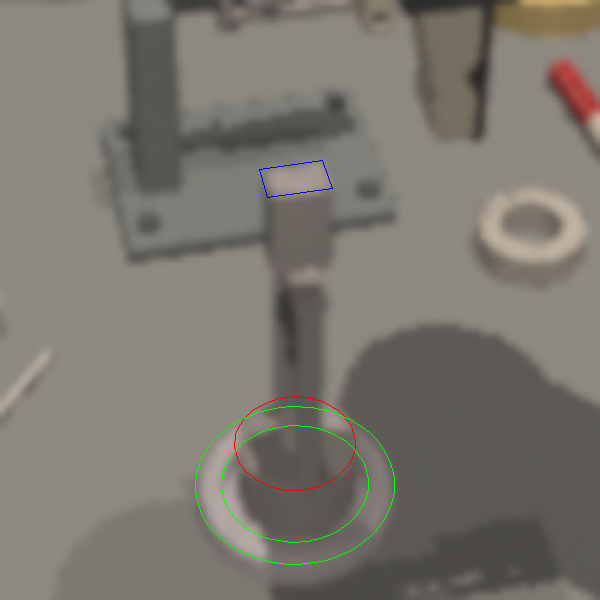

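View pics/top10.png

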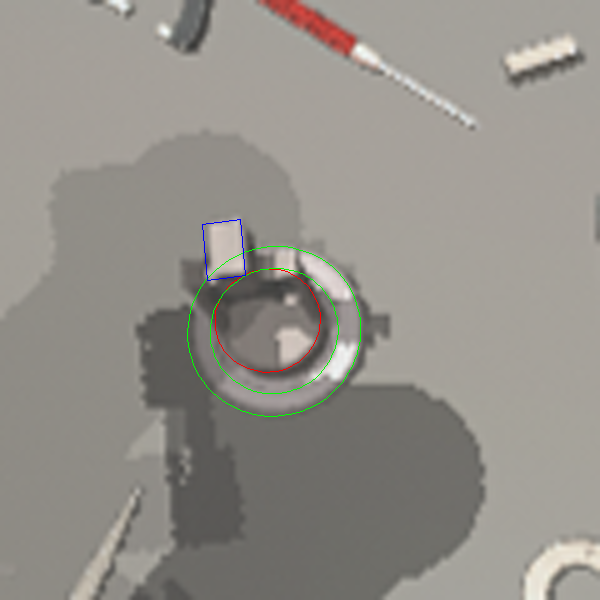

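View pics/top10f.png

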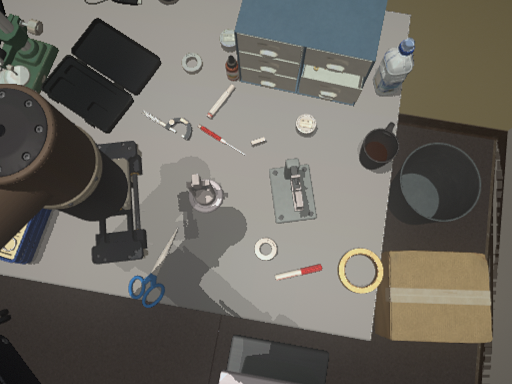

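The block top matches its predicted position at z = 186 mm in both views, so the weight is upright on the seat floor and inside the recess. The ring (265,249) and tape (360,271) have not moved. Handing in.

```bash
python3 -c "
from plant import close_job
print(close_job())"
```

```text
the job is handed in; nothing more can be done
None
```

The weight is off the hook and standing released in its seat. I handed the job in at about 30.7 s of the 64 s allowed, and the hand-in reports no verdict.

- **Unhooking:** I gripped the block on its x faces and lifted it 2.5 mm. I then pushed the keeper open with the cross bar. The force rose to about 3 N, and the stop showed as a jump to about 6 N. I backed off about 1 mm, raised the weight 31 mm still pushing, and carried it off over the tip.
- **Seating:** I lowered it in about 1 mm steps, and the wrist force read no more than about 6 N. I then opened the fingers slowly and moved the arm clear.
- **Last checks:** After release, both fixed cameras showed the top of the block within about 1–2 mm of where an upright weight on the seat floor should put it. The body was inside the recess, the wrist force was about 0, and the ring and tape had not visibly moved.
- **What disagreed:** The side and top cameras differed by 2–3 mm on the seat position, so I used their mean. That is within the recess's 6 mm of play.

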